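# Pile two well plates in the hold-down station and hold its dead-man paddle level

## Robot

A 6-joint arm with a two-finger parallel gripper is mounted at the origin on a cart in front of the work surface, level with it; the furniture and walls round the work are solid. World frame = base frame: x ahead of the robot, y to its left, z up, the work surface at z = 0. Lengths are in m, angles in rad, forces in N, time in s.
With the tool pointing down it reaches from about 0.3 to 0.875 m from the base axis. Payload 6.4 kg.
Tool frame: the origin (TCP) lies at the very end of the fingers, on their centre line; the grasp point (between the pads) lies 19 mm behind it (bot.tcp_to_grasp is the distance from the TCP to the grasp point, in m); z points along the fingers, y is the line along which they close (so a half turn about z gives the same grasp; the last joint's range is limited). The gripper opens to 85 mm and grips with 20 to 120 N. Pads are 22 mm wide; open, the fingers measure 114 mm over their backs; the gripper's body (76 mm by 85 mm) begins 54 mm behind the grasp point. The pads swing forward as they close: fully open they stand 13 mm farther back than shut.
Start: joints at [0.951, 0.181, 1.607, -0, 1.354, -0.206], TCP at [0.231, 0.526, 0.209] pointing down, gripper open.
Joint ranges: [-2.99, 2.99], [-0.89, 2.07], [0.3, 2.58], [-1.14, 4.28], [0, 2.63], [-3.12, 3.12]. Speed limits (rad/s): [2.57, 2.57, 3.01, 3.14, 3.14, 3.14].

## Interface

Orientations are given as a 3x3 rotation matrix whose columns are the frame's x, y, z axes.
In Python, from plant import monitor, eyes, bot gives the robot as it stands.
- The arm moves only by the tool drive_tool, never from a script. Its argument "plan" is a list of rows, each a list of 5 numbers: the closure, from -1 (fully open) to 1 (shut), then the shift along the world's x, y, z in units of 0.2 m (1.0 is 0.2 m), then the turn about the world's z in units of 45 degrees (1.0 is 45 degrees). A call has exactly 8 rows; each row shifts and turns the commanded pose from where the row before left it; what a row does not reach is not made up. A row lasts 1/8 s, in which the tool goes at most 62.5 mm and 10.7 degrees, less where a joint would pass 70% of its speed; a pose out of reach is approached as far as the arm can. A call with a number of a shift or a turn outside -1 to 1 is refused whole. A call with a gripper value outside its range is refused whole. The fingers move at their own pace and stop on an object; the grip force is fixed at half the most. Time passes only in rows, so rows that do not move let the fingers close, or fill a call up. It gives the time, the measured TCP pose, the force, the opening and the grip force at its end, in the units of the state.
- monitor.read_state(): the state, without advancing time (a new reading comes with each control period).
- eyes.camera(name): name is "side" or "top"; returns a dict with "img" (420x560x3 uint8, blue, green, red), "fovy" (degrees; the focal length in pixels is half the picture's height over the tangent of half this angle, whatever the lens; pixels are square), "cx", "cy" (the principal point, pixels), "k1" (the pictures are not rectified: a ray, as slopes to the right and down, at radius r is drawn at 1 + k1 r^2 times it, then the intrinsics apply), "pose" (4x4, takes a point from camera to world coordinates). Camera axes: x right, y up, looking along -z (the intrinsics and any distortion apply to the point x, -y, -z); pixel columns grow to the right and rows downward; lengths in m; the calibration is good to about 2 mm. A picture is of the moment at which its call begins. There is no depth.
- bot.hand_in(): hands the job in; it is judged then, once.
The state is a dict: "time": time; "joint_positions": joint angles; "joint_velocities": joint speeds; "effort": joint torques, N m; "eef_pos": TCP position; "tool_rot": TCP orientation; "wrist_force": force on the tool from outside, world axes, zero at the start; "moment": the same for the moment, N m; "finger_gap": finger opening in m; "gripper_force": force on a finger pad.
Only numpy, scipy, OpenCV 4.12 (cv2) and the standard library are available. Lean on these libraries where they do the work, as an engineer would, in place of code of your own. Each camera call takes 0.05 s, during which the arm holds its last target. There are 200 camera calls.

## Task

Seat the deep well plate in the nest of the hold-down station and stack the shallow plate squarely on it, letting go of each. Then press the spring-loaded paddle down with the fingertips until its blade is level with the cheeks' top edges, not far beyond (it trips), and keep holding it there: the program finishes while holding. Leave the flasks and vials where they stand.

Things in the scene. Friction and masses are not known exactly. Their poses are not given: they have to be found in the camera images.
- station: Hold-down station, fixed to the table; its place and turn vary. Grey box 190 x 250 mm (x, y) with an aluminium deck 48 mm above the table. Origin: centre of its underside; x to its back (about away from the robot), y to its left, z up. Left half: nest with two keeper posts. Right half: the paddle between two cheeks.
- keeper_front: Keeper: 40 mm flat steel finger turning on a round 14 mm post 68 mm before the nest's centre; a second one stands 68 mm behind. Underside 100 mm, top of all 109 mm above the table. They point sideways, clear of the nest, and swing in over the pile's ends by themselves as the paddle goes down, 4 mm above the finished pile. Not to be handled. Origin on its axis, underside.
- nest (a point): Centre of the nest's floor; [0, 0.060, 0.060] in the station's frame. Flat aluminium tray 114 x 84 mm with low L-shaped steel stops, 6 mm high, at the four corners, leaving 4 mm of play round a plate. A seated plate's long side lies along the station's x, either way round. The middle 76 mm of the long sides is open for fingers.
- deep_plate: The deep white plate, 96 x 64 x 24 mm, with 6 x 4 square wells on its top; solid to the touch; goes into the nest, wells up. Origin: centre of its underside; x along the 96 mm side, z up. Lies flat on the table at the start, wells up; 60 to 130 g. Grip it across its 64 mm width.
- flat_plate: The shallow white plate, 96 x 64 x 12 mm, with 6 x 4 round wells on its top; goes on top of the deep plate, wells up. Origin: centre of its underside; x along the 96 mm side, z up. Lies flat on the table at the start, wells up; 35 to 70 g. Grip it across its 64 mm width.
- paddle (a joint): Paddle angle, rad: 0 = raised by its spring, tip 0.4 rad up; 0.40 = level, upper face flush with the cheeks' tops, 94 mm above the table; 0.70 = bottom stop. Steel blade 26 mm wide with a 40 x 40 mm black finger pad at the end. Force straight down on the pad's middle: about 4 N to start, 8 N at level, 12 N at the stop. Springs back when let go.
- paddle_hinge (a point): Paddle hinge, axis along the station's y; [0.050, -0.085, 0.085] in the station's frame. The blade points from here to the station's front (-x), its upper face 9 mm above the axis when level. Cheeks: two upright 5 mm plates 37 mm apart, reaching only 50 mm forward of the hinge, tops 94 mm above the table.
- paddle_pad (a point): Middle of the upper face of the paddle's finger pad, 100 mm from the hinge, beyond the cheeks. Moves with the paddle: about 132 mm above the table when raised; at [-0.050, -0.085, 0.094] in the station's frame when level.
- vial_1: Small white-capped vial, 16 mm wide and 32 mm tall, bystander. Origin: centre of its underside.
- vial_2: Small blue-capped vial, 16 mm wide and 32 mm tall, bystander. Origin: centre of its underside.
- hot_grip_flask: Conical flask in a dark red grip, 92 mm wide and 138 mm tall, bystander. Origin: centre of its underside.
There are look-alikes about, which are no part of the job. Leave any yellow look-alike of the deep_plate alone.

How it is judged:
By the outcome, as a careful person would: the job done as asked, in the order asked, and still so for the second after the job is handed in, while the arm keeps its last pose, push and grip.
It also fails if it takes over 61 s, if anything falls off the work surface, if the arm or the gripper's body presses on something with over 40 N, if the wrist force passes 120 N, or if a joint passes its speed limit or range.

## Working session

There is one attempt and no reset: what is moved stays moved. The work goes in short steps, Python scripts to look and compute and a tool call to move; the robot and the scene stay as the last step left them, time stands still between calls to the robot, and variables do not carry over. Pictures are saved under pics/ and viewed, at most 10 in all, crops included, and the job is handed in when it is done.

Besides the shell and the picture viewer there is one more tool, called after "Request:" as name(argument=value, ...) on one line, values as JSON. drive_tool: Moves the arm, as the interface text tells. Shifts and turns lie within -1 to 1; 1 stands for 0.2 m of shift or 45 degrees of turn. Its arguments: {"type":"object","properties":{"plan":{"type":"array","items":{"type":"array","items":{"type":"number","minimum":-1,"maximum":1}}}},"required":["plan"]}

```bash
mkdir -p pics; ls; cat > h.py <<'E'
import numpy as np, cv2
from plant import monitor, eyes, bot
def cam(n):
    c=eyes.camera(n); h,w=c["img"].shape[:2]
    f=h/2/np.tan(np.radians(c["fovy"])/2)
    c["K"]=np.array([[f,0,c["cx"]],[0,f,c["cy"]],[0,0,1]]); c["D"]=np.array([c["k1"],0,0,0,0.]); return c
def ray(c,uv):
    p=cv2.undistortPoints(np.array(uv,float).reshape(-1,1,2),c["K"],c["D"])[:,0]
    d=np.c_[p[:,0],-p[:,1],-np.ones(len(p))]@c["pose"][:3,:3].T
    return c["pose"][:3,3],d
def onz(c,uv,z):
    o,d=ray(c,uv); return o+d*((z-o[2])/d[:,2])[:,None]
def proj(c,P):
    q=(np.atleast_2d(P)-c["pose"][:3,3])@c["pose"][:3,:3]
    q=q*[1,-1,-1]
    return cv2.projectPoints(q,np.zeros(3),np.zeros(3),c["K"],c["D"])[0][:,0]
E
python3 - <<'E'
from h import *
for n in("top","side"):
    c=cam(n); cv2.imwrite(f"pics/{n}0.png",c["img"]); np.save(f"pics/{n}.npy",c,allow_pickle=True)
    print(n,c["K"],c["k1"],c["pose"].round(3))
print(monitor.read_state())
E
```

```text
pics
top [[476.72951095   0.         283.4123164 ]
 [  0.         476.72951095 211.15596304]
 [  0.           0.           1.        ]] -0.12814512818176466 [[-0.014  0.998 -0.064  0.541]
 [-1.    -0.013  0.006  0.133]
 [ 0.005  0.064  0.998  1.158]
 [ 0.     0.     0.     1.   ]]
side [[463.59346255   0.         275.59205874]
 [  0.         463.59346255 205.94083832]
 [  0.           0.           1.        ]] 0.010164302870068151 [[-0.999  0.038 -0.033  0.556]
 [-0.045 -0.373  0.927  1.18 ]
 [ 0.022  0.927  0.374  0.538]
 [ 0.     0.     0.     1.   ]]
{'time': 0.1, 'joint_positions': array([ 9.50707934e-01,  1.81452185e-01,  1.60786435e+00, -2.23091386e-05,
        1.35379635e+00, -2.06297471e-01]), 'joint_velocities': array([-8.73539233e-04, -1.38533771e-03, -1.92032968e-03,  1.45155548e-07,
       -7.74920493e-04, -1.11772928e-03]), 'effort': array([ 7.00161982e-04, -4.45880485e+01, -3.52240419e+01, -1.66214422e-04,
        4.16098104e-03,  1.12585704e-05]), 'eef_pos': array([0.23088662, 0.5260551 , 0.20820356]), 'tool_rot': array([[-9.15604952e-01,  4.02078130e-01, -8.65682202e-04],
       [ 4.02078957e-01,  9.15604145e-01, -1.24985837e-03],
       [ 2.90081497e-04, -1.49244911e-03, -9.99998844e-01]]), 'wrist_force': array([0.06777417, 0.44383531, 0.44831177]), 'moment': array([-0.00350295,  0.00230846,  0.02682947]), 'gripper_force': 0.0, 'finger_gap': 0.08540837855208915}
```

View pics/top0.png

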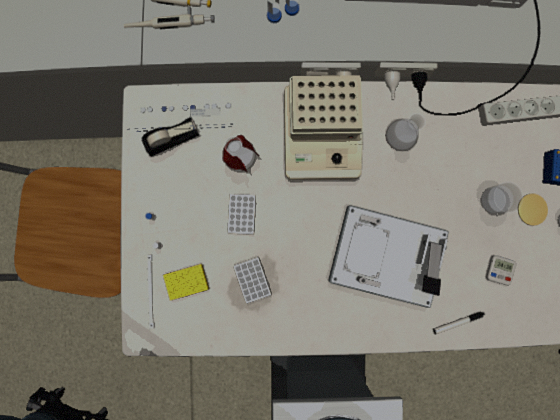

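View pics/side0.png

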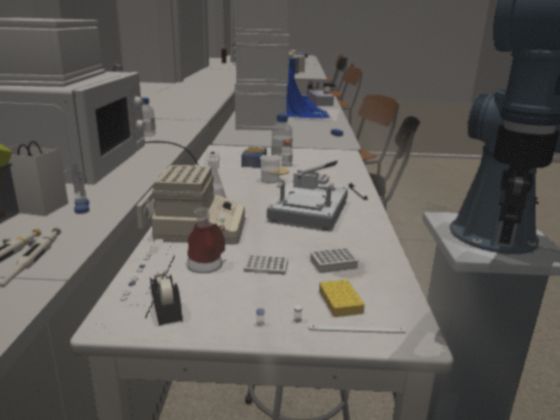

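The top view shows the deep plate (square wells) at (252,280), the flat plate (round wells) at (241,213) and the yellow look-alike at (185,281). The station is at (390,255), with the nest on its left and the paddle pad at (431,285). The side view confirms which plate is thick (333,260) and which is thin (267,265).

```bash
python3 - <<'E'
from h import *
c=np.load("pics/top.npy",allow_pickle=True).item(); im=c["img"]
g=cv2.cvtColor(im,cv2.COLOR_BGR2GRAY)
out=[]
for n,(x0,y0,x1,y1),z in(("deep",(228,250,278,308),.024),("flat",(222,188,262,240),.012)):
    s=8; r=cv2.resize(g[y0:y1,x0:x1],None,fx=s,fy=s,interpolation=cv2.INTER_CUBIC)
    t=cv2.adaptiveThreshold(r,255,0,cv2.THRESH_BINARY_INV,61,6)
    ct,_=cv2.findContours(t,cv2.RETR_LIST,cv2.CHAIN_APPROX_NONE)
    P=[]
    for k in ct:
        a=cv2.contourArea(k); (u,v),(w,h),_=cv2.minAreaRect(k)
        if 500<a<5000 and max(w,h)<1.8*min(w,h):
            m=cv2.moments(k); P.append([m["m10"]/m["m00"],m["m01"]/m["m00"]])
    P=(np.array(P)+.5)/s-.5+[x0,y0]
    W=onz(c,P,z)[:,:2].astype(np.float32)
    (cx,cy),(w,h),a=cv2.minAreaRect(W)
    print(n,len(P),"c",cx,cy,"mean",W.mean(0),"size",w,h,"ang",a)
    v=cv2.cvtColor(r,cv2.COLOR_GRAY2BGR); v=cv2.resize(v,(400,460))
    out.append(v)
st=cv2.resize(im[198:312,322:458],None,fx=5.8,fy=5.2,interpolation=cv2.INTER_CUBIC)
cv2.imwrite("pics/st.png",st); cv2.imwrite("pics/pl.png",np.hstack(out))
E
```

```text
deep 26 c 0.45086565613746643 0.20945602655410767 mean [0.45075685 0.20399621] size 0.07718972861766815 0.11020786315202713 ang 89.150634765625
flat 22 c 0.6099417209625244 0.228342205286026 mean [0.6130938  0.22795786] size 0.04455278441309929 0.07452668994665146 ang 86.74788665771484
```

View pics/st.png

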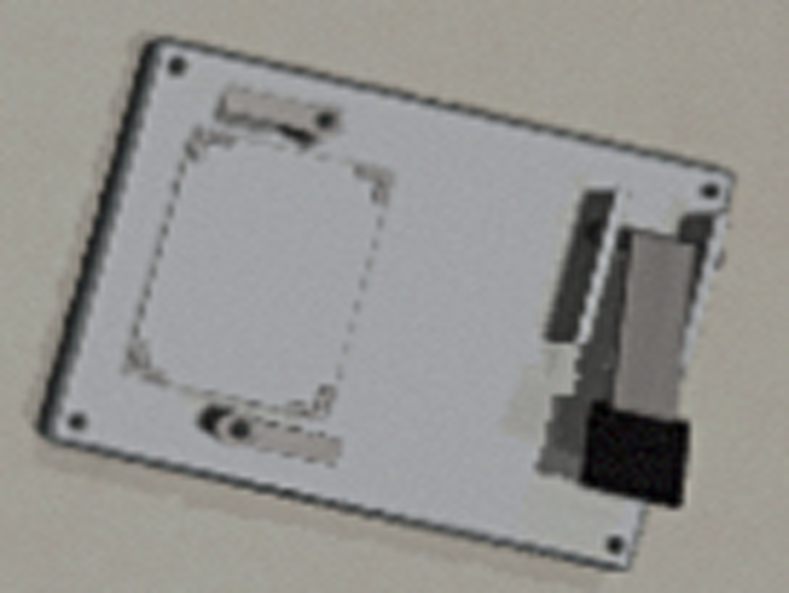

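View pics/pl.png

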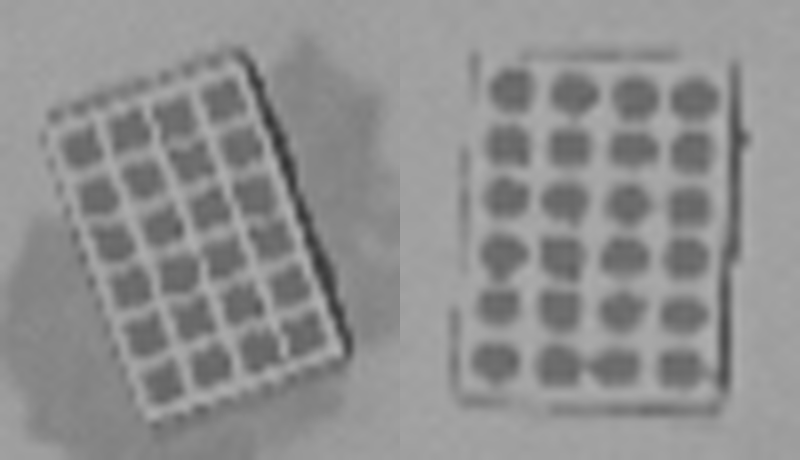

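The station crop shows four deck screws at (177,65), (710,190), (616,544) and (77,421), with the pad at about (636,455). In the plate crop, the corner wells of both plates are clear, so I'll use them as seeds and refine each well.

```bash
cat >> h.py <<'E'
def wells(c,corn,z,r=2):
    """corn: pixel corner wells (6x4 grid order: 0,0 / 0,3 / 5,3 / 5,0)"""
    g=cv2.cvtColor(c["img"],cv2.COLOR_BGR2GRAY).astype(float)
    H=cv2.getPerspectiveTransform(np.float32([[0,0],[0,3],[5,3],[5,0]]),np.float32(corn))
    G=np.array([[i,j] for i in range(6) for j in range(4)],float)
    P=cv2.perspectiveTransform(G[None],H)[0]
    for _ in range(2):
        Q=[]
        for u,v in P:
            a=cv2.resize(cv2.getRectSubPix(g.astype(np.float32),(2*r+3,2*r+3),(u,v)),None,fx=1,fy=1)
            yy,xx=np.mgrid[-r-1:r+2,-r-1:r+2]; w=np.clip(np.percentile(a,75)-a,0,None)*(np.hypot(xx,yy)<=r+.6)
            Q.append([u+(w*xx).sum()/w.sum(),v+(w*yy).sum()/w.sum()])
        H,_=cv2.findHomography(G,np.array(Q),cv2.RANSAC,.6); P=cv2.perspectiveTransform(G[None],H)[0]
    W=onz(c,P,z)[:,:2]
    C=W.mean(0); X=((W[20:]-W[:4]).mean(0)); Y=((W[3::4]-W[0::4]).mean(0))
    ang=lambda v:np.degrees(np.arctan2(v[1],v[0]))
    return C,ang(X)%180,ang(Y)%180,np.linalg.norm(X),np.linalg.norm(Y)
E
python3 - <<'E'
from h import *
c=np.load("pics/top.npy",allow_pickle=True).item()
d=np.array([(84,147),(226,98),(304,335),(163,383)])/[8,7.93]-.45+[228,250]
f=np.array([(112,90),(294,98),(281,370),(96,362)])/[10,8.846]-.45+[222,188]
print("deep",wells(c,d,.024)); print("flat",wells(c,f,.012))
s=(np.array([(177,65),(710,190),(616,544),(77,421)])+.5)/[5.8,5.2]-.5+[322,198]
W=onz(c,s,.048)[:,:2]; C=W.mean(0)
X=(W[0]+W[1]-W[2]-W[3])/2; Y=(W[0]+W[3]-W[1]-W[2])/2
print("screws",C,np.linalg.norm(X),np.linalg.norm(Y),np.degrees(np.arctan2(X[1],X[0])),np.degrees(np.arctan2(-Y[0],Y[1])))
th=np.arctan2(X[1]-Y[0],X[0]+Y[1]); R=np.array([[np.cos(th),-np.sin(th)],[np.sin(th),np.cos(th)]])
print("yaw",np.degrees(th))
for n,p in(("nest",(0,.06)),("pad",(-.05,-.085)),("corner",(.095,.125))): print(n,C+R@p)
# check: nest corner stops at z=.06, deck corners, raised pad
q=(np.array([(200,140),(378,185),(322,402),(140,362)])+.5)/[5.8,5.2]-.5+[322,198]
N=onz(c,q,.062)[:,:2]; print("neststops centre",N.mean(0),N)
p=(np.array([(636,455)])+.5)/[5.8,5.2]-.5+[322,198]; print("pad raised",onz(c,p,.132))
q=(np.array([(155,40),(735,170),(630,570),(42,433)])+.5)/[5.8,5.2]-.5+[322,198]
print("deckcorners",onz(c,q,.048)[:,:2].mean(0),onz(c,q,.048)[:,:2])
E
```

```text
deep (array([0.45075962, 0.20336397]), np.float64(18.322188003041248), np.float64(108.55022094241079), np.float64(0.0739077751538146), np.float64(0.04436625516066598))
flat (array([0.60979747, 0.22809857]), np.float64(176.62953785687634), np.float64(86.70354081599102), np.float64(0.07398503813393924), np.float64(0.0442814698089774))
screws [ 0.50258074 -0.12212311] 0.16482106540978456 0.2266397056782068 -15.249536411555074 -15.38097406277721
yaw -15.325633416735046
nest [ 0.51843901 -0.06425676]
pad [ 0.43189289 -0.19088522]
corner [ 0.62724054 -0.02667714]
neststops centre [ 0.5187175 -0.0638954] [[ 0.57766073 -0.04097798]
 [ 0.5565526  -0.11213613]
 [ 0.46079079 -0.08743735]
 [ 0.47986587 -0.01503016]]
pad raised [[ 0.44101203 -0.1922903   0.132     ]]
deckcorners [ 0.50340614 -0.12053407] [[ 0.62345769 -0.02595193]
 [ 0.561041   -0.26381312]
 [ 0.38100148 -0.21542104]
 [ 0.44812441  0.02304981]]
```

Request:
drive_tool(plan=[[-1, 0.137, -0.2, 0, 0.117], [-1, 0.137, -0.2, 0, 0.117], [-1, 0.137, -0.2, 0, 0.117], [-1, 0.137, -0.2, 0, 0.117], [-1, 0.137, -0.2, 0, 0.117], [-1, 0.137, -0.2, 0, 0.117], [-1, 0.137, -0.2, 0, 0.117], [-1, 0.137, -0.2, -0.1, 0.117]])

```text
time: 1.1
eef_pos: [0.4522, 0.2053, 0.1901]
tool_rot: [[-0.948, -0.319, 0.003], [-0.319, 0.948, 0.001], [-0.003, -0.0, -1.0]]
wrist_force: [0.3, -0.2, 0.1]
finger_gap: 0.0856
gripper_force: 0.0
```

Request:
drive_tool(plan=[[-1, 0.003, -0.013, -0.2, 0], [-1, 0, 0, -0.2, 0], [-1, 0, 0, -0.2, 0], [-1, 0, 0, -0.15, 0], [-1, 0, 0, -0.1, 0], [-1, 0, 0, -0.06, 0], [-1, 0, 0, -0.02, 0], [-1, 0, 0, 0, 0]])

```text
time: 2.1
eef_pos: [0.4513, 0.204, 0.0033]
tool_rot: [[-0.949, -0.316, 0.0], [-0.316, 0.949, 0.0], [-0.0, -0.0, -1.0]]
wrist_force: [-0.0, -0.3, 0.2]
finger_gap: 0.0853
gripper_force: 0.0
```

Request:
drive_tool(plan=[[0.0, 0, 0, 0, 0], [0.3, 0, 0, 0, 0], [1, 0, 0, 0, 0], [1, 0, 0, 0, 0], [1, 0, 0, 0, 0], [1, 0, 0, 0, 0], [1, 0, 0, 0, 0], [1, 0, 0, 0, 0]])

```text
time: 3.1
eef_pos: [0.451, 0.2039, 0.003]
tool_rot: [[-0.949, -0.316, -0.0], [-0.316, 0.949, 0.0], [0.0, 0.0, -1.0]]
wrist_force: [0.2, -0.2, -0.3]
finger_gap: 0.0
gripper_force: 0.0
```

```bash
python3 - <<'E'
from h import *
s=cam("side"); t=cam("top"); np.save("pics/top2.npy",t,allow_pickle=True)
a=cv2.resize(s["img"][180:310,260:420],(480,390)); b=cv2.resize(t["img"][215:345,190:310],(320,347))
b=cv2.copyMakeBorder(b,0,43,0,0,0)
cv2.imwrite("pics/m1.png",np.hstack([a,b])); print(monitor.read_state()["finger_gap"],proj(t,[[.451,.204,.0]]),proj(s,[[.451,.204,0]]))
E
```

```text
8.080480780197042e-05 [[252.10558655 279.15328759]] [[333.19715798 264.15234482]]
```

View pics/m1.png

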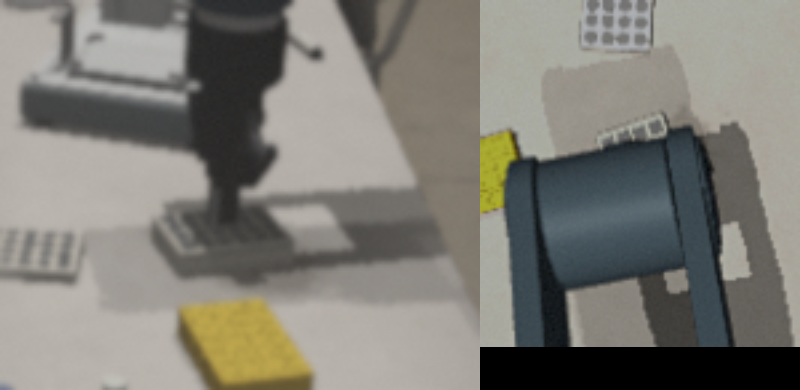

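The closed fingers appear to stand on or in the middle of the plate's top. The tip is at about crop (225,222), which is px (335,254), and the plate looks unmoved. I'll check the tip height by ray.

```bash
python3 - <<'E'
from h import *
s=cam("side"); st=monitor.read_state()
print(st["eef_pos"],st["wrist_force"],st["finger_gap"])
o,d=ray(s,[[335,254],[335,250]])
for k in d: print(o+k*((.204-o[1])/k[1]))
print(proj(s,[[.451,.204,0.003],[.451,.204,.024],[.451,.204,.05]]))
c=np.array([[.0,-.032],[0,.032]]);a=np.radians(18.4);R=np.array([[np.cos(a),-np.sin(a)],[np.sin(a),np.cos(a)]])
for w in c: print(proj(s,[[*([.451,.204]+R@w),.024],[*([.451,.204]+R@w),.0]]))
im=cv2.resize(s["img"][215:285,290:380],(790,600),interpolation=cv2.INTER_CUBIC); cv2.imwrite("pics/m2.png",im)
E
```

```text
[0.45101539 0.20389071 0.00297636] [-0.12718714 -0.09413489 -0.33226354] -1.0253214579987422e-05
[0.44863185 0.204      0.0272829 ]
[0.44936746 0.204      0.03781774]
[[333.28374361 263.04062369]
 [333.89499098 255.19514093]
 [334.66449015 245.32509022]]
[[328.80844583 249.10273528]
 [328.16817481 257.88189849]]
[[339.25447467 261.61432626]
 [338.49380938 270.75644676]]
```

View pics/m2.png

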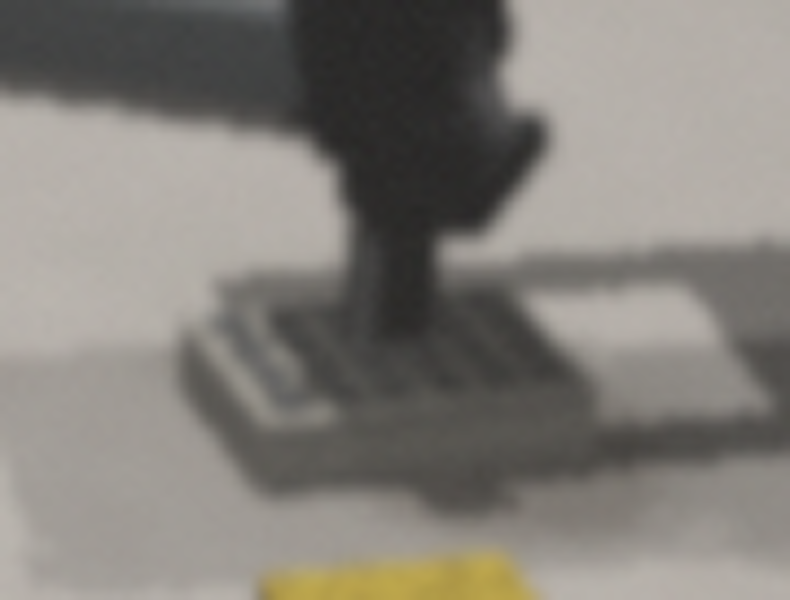

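Request:
drive_tool(plan=[[1, 0, 0, 0.02, 0], [1, 0, 0, 0.04, 0], [1, 0, 0, 0.04, 0], [1, 0, 0, 0.05, 0], [1, 0, 0, 0.05, 0], [1, 0, 0, 0.05, 0], [1, 0, 0, 0, 0], [1, 0, 0, 0, 0]])

```text
time: 4.25
eef_pos: [0.4508, 0.2039, 0.0529]
tool_rot: [[-0.949, -0.316, -0.0], [-0.316, 0.949, -0.0], [0.0, 0.0, -1.0]]
wrist_force: [0.8, -0.1, -0.9]
finger_gap: -0.0001
gripper_force: 0.0
```

```bash
python3 - <<'E'
from h import *
s=cam("side"); st=monitor.read_state()
e=st["eef_pos"];print(e,st["wrist_force"],st["finger_gap"])
print((proj(s,[e,e+[0,0,.02],e+[0,0,.04],[.451,.204,.024]])-[290,195])*[8,6.667])
im=cv2.resize(s["img"][195:285,290:380],(720,600),interpolation=cv2.INTER_CUBIC); cv2.imwrite("pics/m3.png",im)
E
```

```text
[0.45064276 0.20383087 0.05266298] [-0.44385746  0.75238477  0.64137338] -0.00011163194219821034
[[359.13810563 328.53527071]
 [363.96885093 277.02288471]
 [368.86993555 224.7912392 ]
 [351.15992788 401.32100458]]
```

View pics/m3.png

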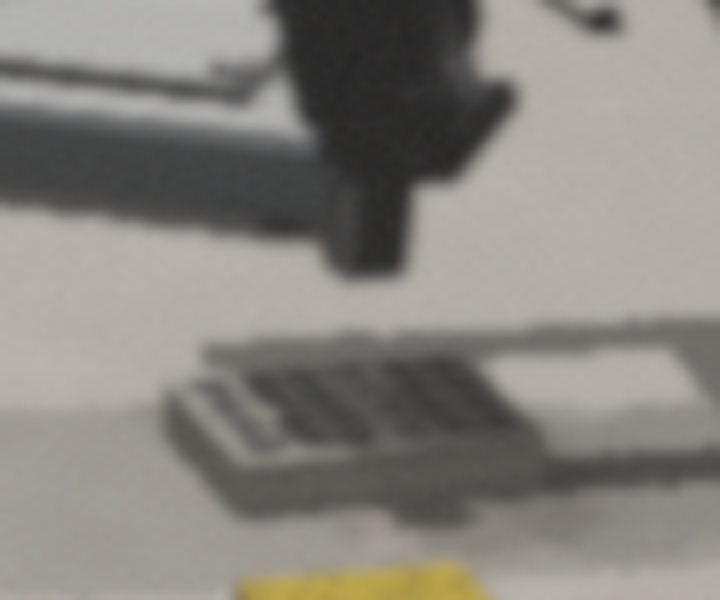

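The tip sits at about (365,275) in the crop, roughly 21 mm above the reported TCP, while the plate matches its prediction. So the reported z reads about 21 mm low at the tips, and I'll go that much deeper.

Request:
drive_tool(plan=[[-1, 0, 0, 0, 0], [-1, 0, 0, 0, 0], [-1, 0, 0, 0, 0], [-1, 0, 0, 0, 0], [-1, 0, 0, 0, 0], [-1, 0, 0, -0.1, 0], [-1, 0, 0, -0.1, 0], [-1, 0, 0, -0.05, 0]])

```text
time: 5.3
eef_pos: [0.4503, 0.2037, 0.002]
tool_rot: [[-0.949, -0.316, -0.002], [-0.316, 0.949, -0.0], [0.002, 0.0, -1.0]]
wrist_force: [0.3, -0.7, -0.7]
finger_gap: 0.0854
gripper_force: 0.0
```

Request:
drive_tool(plan=[[-1, 0, 0, -0.04, 0], [-1, 0, 0, -0.04, 0], [-1, 0, 0, -0.03, 0], [-1, 0, 0, -0.01, 0], [-1, 0, 0, 0, 0], [-0.2, 0, 0, 0, 0], [1, 0, 0, 0, 0], [1, 0, 0, 0, 0]])

```text
time: 6.3
eef_pos: [0.4516, 0.204, -0.0203]
tool_rot: [[-0.949, -0.316, 0.001], [-0.316, 0.949, 0.0], [-0.001, -0.0, -1.0]]
wrist_force: [-1.0, -0.8, 5.3]
finger_gap: 0.0624
gripper_force: 66.0
```

Request:
drive_tool(plan=[[1, 0, 0, 0, 0], [1, 0, 0, 0, 0], [1, 0, 0, 0, 0], [1, 0, 0, 0, 0], [1, 0, 0, 0, 0], [1, 0, 0, 0, 0], [1, 0, 0, 0, 0], [1, 0, 0, 0, 0]])

```text
time: 7.3
eef_pos: [0.4516, 0.204, -0.0203]
tool_rot: [[-0.949, -0.316, 0.001], [-0.316, 0.949, 0.0], [-0.001, -0.0, -1.0]]
wrist_force: [-1.3, -0.5, 6.1]
finger_gap: 0.0626
gripper_force: 66.0
```

```bash
python3 -c "
from h import *
print(bot.tcp_to_grasp, [a for a in dir(bot) if a[0]!='_'])
s=monitor.read_state();print(s['eef_pos'],s['finger_gap'],s['gripper_force'],s['wrist_force'])"
```

```text
0.0187 ['PlanningError', 'hand_in', 'tcp_to_grasp']
[ 0.45159254  0.20403275 -0.0203145 ] 0.06263422083516494 65.97396969795227 [-1.29477076 -0.4857551   6.10360773]
```

Request:
drive_tool(plan=[[1, 0, 0, 0.05, 0], [1, 0, 0, 0.1, 0], [1, 0, 0, 0.15, 0], [1, 0, 0, 0.2, 0], [1, 0, 0, 0.15, 0], [1, 0, 0, 0.05, 0], [1, 0, 0, 0, 0], [1, 0, 0, 0, 0]])

```text
time: 8.3
eef_pos: [0.4499, 0.2036, 0.1175]
tool_rot: [[-0.949, -0.316, -0.003], [-0.316, 0.949, -0.0], [0.003, 0.0, -1.0]]
wrist_force: [-0.2, 0.2, -1.0]
finger_gap: 0.0629
gripper_force: 65.6
```

Request:
drive_tool(plan=[[1, 0.02, -0.09, 0, -0.05], [1, 0.05, -0.2, 0, -0.1], [1, 0.05, -0.2, 0, -0.12], [1, 0.05, -0.2, 0, -0.12], [1, 0.05, -0.2, 0, -0.12], [1, 0.05, -0.2, 0, -0.12], [1, 0.05, -0.2, 0, -0.12], [1, 0.02, -0.05, 0, 0]])

```text
time: 9.3
eef_pos: [0.5186, -0.066, 0.1175]
tool_rot: [[-0.964, 0.267, -0.002], [0.267, 0.964, 0.001], [0.002, -0.0, -1.0]]
wrist_force: [-0.1, -0.6, -0.4]
finger_gap: 0.0626
gripper_force: 65.6
```

Request:
drive_tool(plan=[[1, 0, 0, -0.1, 0], [1, 0, 0, -0.1, 0], [1, 0, 0, 0, 0], [1, 0, 0, 0, 0], [1, 0, 0, 0, 0], [1, 0, 0, 0, 0], [1, 0, 0, 0, 0], [1, 0, 0, 0, 0]])

```text
time: 10.3
eef_pos: [0.5191, -0.0641, 0.0791]
tool_rot: [[-0.964, 0.265, 0.0], [0.265, 0.964, -0.0], [-0.0, 0.0, -1.0]]
wrist_force: [-0.1, 0.3, -1.4]
finger_gap: 0.062
gripper_force: 65.7
```

```bash
python3 - <<'E'
from h import *
s=cam("side"); t=cam("top"); st=monitor.read_state()
np.save("pics/s3.npy",s,allow_pickle=True); np.save("pics/t3.npy",t,allow_pickle=True)
e=st["eef_pos"];print(e,np.degrees(np.arctan2(st["tool_rot"][1,1],st["tool_rot"][0,1])),st["finger_gap"],st["wrist_force"])
a=cv2.resize(s["img"][160:235,255:365],(798,546)); b=cv2.resize(t["img"][190:320,320:460],(420,390))
cv2.imwrite("pics/m4.png",a); cv2.imwrite("pics/m4t.png",b)
a=np.radians(-15.35);R=np.array([[np.cos(a),-np.sin(a)],[np.sin(a),np.cos(a)]])
for z in (e[2]+.0205,e[2]+.0445):
    for w in ((.048,.032),(-.048,.032),(-.048,-.032),(.048,-.032)): print(((proj(s,[[*(e[:2]+R@w),z]])-[255,160])*[7.25,7.28]).round())
E
```

```text
[ 0.51898786 -0.06412118  0.0790302 ] 74.65755908100563 0.06294744451877206 [ 0.06360338  0.11662031 -1.08936251]
[[221. 200.]]
[[464. 232.]]
[[500. 179.]]
[[267. 150.]]
[[223. 141.]]
[[467. 172.]]
[[504. 121.]]
[[269.  93.]]
```

View pics/m4.png

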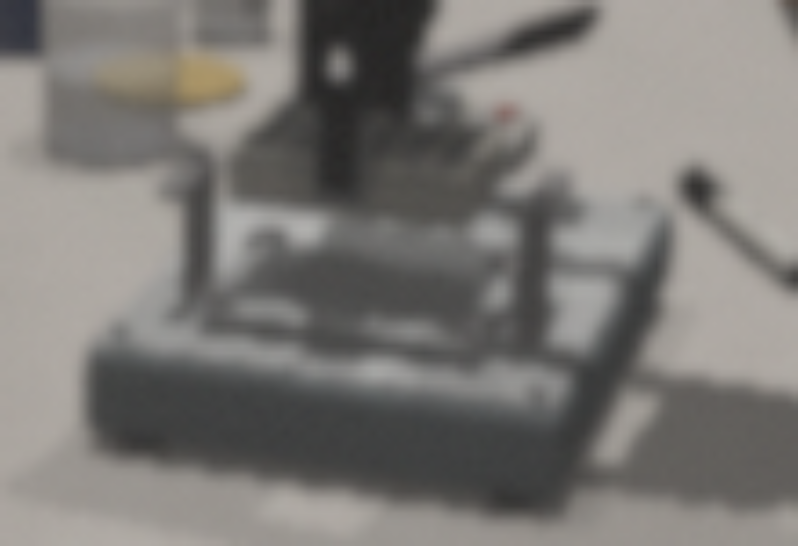

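The held plate's near-left bottom corner is at (232,195) and near-right at about (485,220), both a little right of prediction. I'll compare with the keeper posts (left axis about x=197 at base row 300, right about x=537) to cancel the calibration bias.

```bash
python3 - <<'E'
from h import *
s=np.load("pics/s3.npy",allow_pickle=True).item()
a=np.radians(-15.35);R=np.array([[np.cos(a),-np.sin(a)],[np.sin(a),np.cos(a)]]); C=np.array([.503,-.1220])
P=lambda x,y,z:((proj(s,[[*(C+R@np.array([x,y])),z]])-[255,160])*[7.25,7.28]).round()[0]
for n,p in dict(rear_base=(.068,.06,.048),rear_top=(.068,.06,.1),front_base=(-.068,.06,.048),front_top=(-.068,.06,.1),c_nl=(.095,.125,.048),c_nr=(-.095,.125,.048),c_fr=(-.095,-.125,.048)).items(): print(n,P(*p))
e=[.519,-.0641,.0996]; print("tip",((proj(s,[e,[.519,-.0641+.035*.964,.115]])-[255,160])*[7.25,7.28]).round())
# edges of near face: column darkness profile at rows
g=cv2.cvtColor(s["img"],cv2.COLOR_BGR2GRAY)
for r in (180,183,186): print(r,g[r,275:332])
E
```

```text
rear_base [193. 290.]
rear_top [197. 167.]
front_base [525. 336.]
front_top [533. 210.]
c_nl [ 77. 338.]
c_nr [559. 407.]
c_fr [673. 195.]
tip [[362. 189.]
 [365. 181.]]
180 [112 110 107 106 105 103 104 110 120 138 144 137 123 106  94  88  87  85
  84  79  76  72  69  59  48  43  42  44  47  54  62  59  59  63  66  66
  64  64  65  69  70  66  63  66  77  97 110 111 103 103 107  99  95 116
 147 164 170]
183 [146 148 144 135 124 116 108  98  89 103 119 112  94  88  88  86  87  87
  85  81  80  77  74  63  51  44  44  43  49  58  66  71  76  82  84  83
  81  81  84  85  82  83  87  91  93  88  80  78  81  93 105 125 146 155
 154 147 146]
186 [163 150 129 118 107  94  78  70  75 106 132 125 105  95  91  89  90  88
  85  85  82  81  78  70  62  58  56  53  57  62  71  76  80  82  82  80
  81  82  81  80  80  79  81  79  80  80  77  86 104 122 132 135 129 113
  98  98 102]
```

View pics/m4t.png

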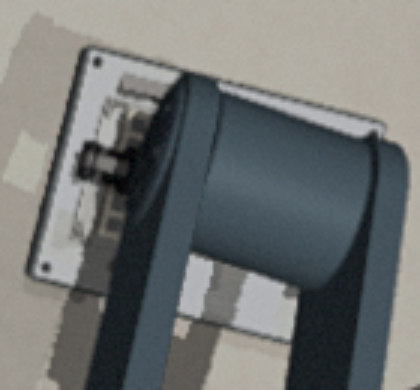

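Request:
drive_tool(plan=[[1, 0, 0, -0.03, 0], [1, 0, 0, -0.04, 0], [1, 0, 0, -0.04, 0], [1, 0, 0, -0.03, 0], [1, 0, 0, -0.02, 0], [1, 0, 0, -0.01, 0], [1, 0, 0, -0.01, 0], [1, 0, 0, 0, 0]])

```text
time: 11.4
eef_pos: [0.519, -0.0641, 0.043]
tool_rot: [[-0.964, 0.265, 0.0], [0.265, 0.964, -0.0], [-0.0, 0.0, -1.0]]
wrist_force: [-1.0, 0.5, -0.8]
finger_gap: 0.0627
gripper_force: 65.7
```

Request:
drive_tool(plan=[[1, 0, 0, -0.005, 0], [1, 0, 0, -0.005, 0], [1, 0, 0, -0.005, 0], [1, 0, 0, 0, 0], [1, 0, 0, 0, 0], [1, 0, 0, 0, 0], [1, 0, 0, 0, 0], [1, 0, 0, 0, 0]])

```text
time: 12.4
eef_pos: [0.519, -0.0641, 0.04]
tool_rot: [[-0.964, 0.265, 0.0], [0.265, 0.964, 0.0], [-0.0, 0.0, -1.0]]
wrist_force: [0.2, 0.5, -1.3]
finger_gap: 0.0625
gripper_force: 65.7
```

Request:
drive_tool(plan=[[1, 0, 0, -0.005, 0], [1, 0, 0, -0.005, 0], [1, 0, 0, 0, 0], [1, 0, 0, 0, 0], [1, 0, 0, 0, 0], [1, 0, 0, 0, 0], [1, 0, 0, 0, 0], [1, 0, 0, 0, 0]])

```text
time: 13.4
eef_pos: [0.5191, -0.0642, 0.0397]
tool_rot: [[-0.964, 0.264, -0.0], [0.264, 0.964, -0.0], [0.0, -0.0, -1.0]]
wrist_force: [-7.4, 1.8, 15.9]
finger_gap: 0.0626
gripper_force: 67.7
```

Request:
drive_tool(plan=[[0.3, 0, 0, 0.005, 0], [-0.2, 0, 0, 0, 0], [-1, 0, 0, 0, 0], [-1, 0, 0, 0, 0], [-1, 0, 0, 0, 0], [-1, 0, 0, 0, 0], [-1, 0, 0, 0.1, 0], [-1, 0, 0, 0.15, 0]])

```text
time: 14.4
eef_pos: [0.518, -0.0638, 0.0885]
tool_rot: [[-0.964, 0.265, -0.003], [0.265, 0.964, 0.001], [0.003, 0.0, -1.0]]
wrist_force: [-0.1, -0.2, -0.0]
finger_gap: 0.0854
gripper_force: 0.0
```

Request:
drive_tool(plan=[[-1, 0, 0, 0.15, 0], [-1, 0.02, 0.1, 0.1, 0.03], [-1, 0.06, 0.2, 0, 0.04], [-1, 0.08, 0.24, 0, 0.04], [-1, 0.08, 0.24, 0, 0.04], [-1, 0.08, 0.24, 0, 0.04], [-1, 0.08, 0.24, 0, 0.04], [-1, 0.08, 0.15, 0, 0.04]])

```text
time: 15.4
eef_pos: [0.615, 0.2204, 0.1388]
tool_rot: [[-0.999, 0.053, -0.0], [0.053, 0.999, 0.0], [0.0, 0.0, -1.0]]
wrist_force: [-0.0, -0.1, 0.7]
finger_gap: 0.0858
gripper_force: 0.0
```

```bash
python3 - <<'E'
from h import *
t=cam("top"); s=cam("side"); st=monitor.read_state(); np.save("pics/t4.npy",t,allow_pickle=True)
print(st["eef_pos"],np.degrees(np.arctan2(st["tool_rot"][1,1],st["tool_rot"][0,1])),st["finger_gap"])
b=cv2.resize(t["img"][200:310,325:450],None,fx=4,fy=4,interpolation=cv2.INTER_CUBIC)
cv2.imwrite("pics/m5.png",b)
E
```

```text
[0.61559068 0.22102    0.13868619] 87.03180332427142 0.08549033851466378
```

View pics/m5.png

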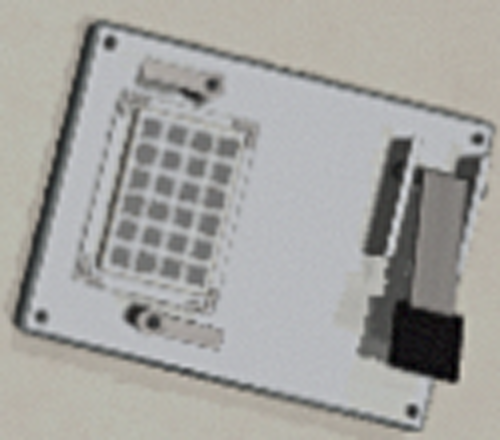

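The deep plate sits inside all four stops, with its wells between (153,128) and (197,275) in the crop. I've now used my 10 views, so from here on I work from numbers. Next is the flat plate.

Request:
drive_tool(plan=[[-1, -0.029, 0.035, -0.1, -0.007], [-1, 0, 0, -0.2, 0], [-1, 0, 0, -0.2, 0], [-1, 0, 0, -0.15, 0], [-1, 0, 0, -0.1, 0], [-1, 0, 0, -0.04, 0], [-1, 0, 0, -0.026, 0], [-1, 0, 0, 0, 0]])

```text
time: 16.5
eef_pos: [0.6098, 0.2249, -0.0235]
tool_rot: [[-0.998, 0.061, 0.001], [0.061, 0.998, 0.0], [-0.001, 0.0, -1.0]]
wrist_force: [0.4, 0.9, -0.5]
finger_gap: 0.0854
gripper_force: 0.0
```

```bash
python3 - <<'E'
from h import *
t=np.load("pics/t4.npy",allow_pickle=True).item()
k=(np.array([(153,128),(230,147),(197,275),(120,257)])+.5)/4-.5+[325,200]
print("deep",wells(t,k,.084))
st=monitor.read_state(); print(st["eef_pos"],st["wrist_force"],np.degrees(np.arctan2(st["tool_rot"][1,1],st["tool_rot"][0,1])))
E
```

```text
deep (array([ 0.51881737, -0.06374019]), np.float64(164.66073568370268), np.float64(74.82218163024615), np.float64(0.07430072918296758), np.float64(0.04468504524810262))
[ 0.6097812   0.22494622 -0.02352493] [ 0.37964438  0.89200264 -0.53456852] 86.49786368343295
```

Request:
drive_tool(plan=[[-1, 0, 0.016, 0, 0.005], [-1, 0, 0, 0, 0], [-0.6, 0, 0, 0, 0], [-0.5, 0, 0, 0, 0], [-0.4, 0, 0, 0, 0], [1, 0, 0, 0, 0], [1, 0, 0, 0, 0], [1, 0, 0, 0, 0]])

```text
time: 17.5
eef_pos: [0.6097, 0.2282, -0.0234]
tool_rot: [[-0.998, 0.057, 0.001], [0.057, 0.998, 0.0], [-0.001, 0.0, -1.0]]
wrist_force: [-2.2, -0.3, 5.4]
finger_gap: 0.0622
gripper_force: 65.8
```

Request:
drive_tool(plan=[[1, 0, 0, 0, 0], [1, 0, 0, 0, 0], [1, 0, 0, 0, 0], [1, 0, 0, 0.05, 0], [1, 0, 0, 0.1, 0], [1, 0, 0, 0.1, 0], [1, 0, 0, 0.1, 0], [1, 0, 0, 0.1, 0]])

```text
time: 18.5
eef_pos: [0.6095, 0.2282, 0.0678]
tool_rot: [[-0.998, 0.057, 0.001], [0.057, 0.998, 0.0], [-0.001, 0.0, -1.0]]
wrist_force: [0.3, -0.6, -0.4]
finger_gap: 0.0621
gripper_force: 65.3
```

Request:
drive_tool(plan=[[1, -0.02, -0.06, 0.1, -0.01], [1, -0.06, -0.2, 0.1, -0.04], [1, -0.07, -0.23, 0.05, -0.04], [1, -0.07, -0.23, 0, -0.04], [1, -0.07, -0.23, 0, -0.04], [1, -0.07, -0.23, 0, -0.04], [1, -0.07, -0.2, 0, -0.04], [1, -0.024, -0.08, 0, -0.018]])

```text
time: 19.5
eef_pos: [0.518, -0.0658, 0.1168]
tool_rot: [[-0.964, 0.267, 0.001], [0.267, 0.964, -0.0], [-0.001, -0.0, -1.0]]
wrist_force: [0.2, 0.1, -0.9]
finger_gap: 0.0618
gripper_force: 65.3
```

Request:
drive_tool(plan=[[1, 0, 0, -0.05, 0], [1, 0, 0, -0.05, 0], [1, 0, 0, -0.05, 0], [1, 0, 0, 0, 0], [1, 0, 0, 0, 0], [1, 0, 0, 0, 0], [1, 0, 0, 0, 0], [1, 0, 0, 0, 0]])

```text
time: 20.5
eef_pos: [0.5185, -0.064, 0.086]
tool_rot: [[-0.964, 0.265, 0.0], [0.265, 0.964, -0.0], [-0.0, -0.0, -1.0]]
wrist_force: [0.4, -1.0, -1.0]
finger_gap: 0.0624
gripper_force: 65.3
```

```bash
python3 - <<'E'
from h import *
st=monitor.read_state(); print(st["eef_pos"],st["wrist_force"],np.degrees(np.arctan2(st["tool_rot"][1,1],st["tool_rot"][0,1])),st["finger_gap"])
E
```

```text
[ 0.51851735 -0.06399757  0.0860066 ] [ 0.39430425 -0.97233185 -0.97542396] 74.6579306135634 0.06239954860547054
```

Request:
drive_tool(plan=[[1, 0.002, 0, -0.03, 0], [1, 0, 0, -0.04, 0], [1, 0, 0, -0.03, 0], [1, 0, 0, -0.015, 0], [1, 0, 0, -0.005, 0], [1, 0, 0, 0, 0], [1, 0, 0, 0, 0], [1, 0, 0, 0, 0]])

```text
time: 21.5
eef_pos: [0.5189, -0.064, 0.062]
tool_rot: [[-0.964, 0.265, 0.0], [0.265, 0.964, -0.0], [-0.0, -0.0, -1.0]]
wrist_force: [0.4, 0.4, -0.5]
finger_gap: 0.062
gripper_force: 65.3
```

Request:
drive_tool(plan=[[1, 0, 0, -0.005, 0], [1, 0, 0, -0.004, 0], [1, 0, 0, 0, 0], [1, 0, 0, 0, 0], [1, 0, 0, 0, 0], [1, 0, 0, 0, 0], [1, 0, 0, 0, 0], [1, 0, 0, 0, 0]])

```text
time: 22.5
eef_pos: [0.5188, -0.0639, 0.0605]
tool_rot: [[-0.964, 0.264, 0.0], [0.264, 0.964, -0.0], [-0.0, -0.0, -1.0]]
wrist_force: [-2.4, 0.9, 5.6]
finger_gap: 0.0618
gripper_force: 66.0
```

Request:
drive_tool(plan=[[0.3, 0, 0, 0, 0], [-0.2, 0, 0, 0, 0], [-1, 0, 0, 0, 0], [-1, 0, 0, 0, 0], [-1, 0, 0, 0, 0], [-1, 0, 0, 0.03, 0], [-1, 0, 0, 0.1, 0], [-1, 0, 0, 0.15, 0]])

```text
time: 23.5
eef_pos: [0.518, -0.0637, 0.1161]
tool_rot: [[-0.964, 0.265, -0.002], [0.265, 0.964, 0.001], [0.002, 0.0, -1.0]]
wrist_force: [-0.8, -0.1, -0.2]
finger_gap: 0.0853
gripper_force: 0.0
```

Request:
drive_tool(plan=[[1, 0, 0, 0.15, 0], [1, 0, 0.1, 0.1, 0], [1, 0, 0.2, 0, 0], [1, 0, 0.25, 0, 0], [1, 0, 0.25, 0, 0], [1, 0, 0.25, 0, 0], [1, 0, 0.15, 0, 0], [1, 0, 0, 0, 0]])

```text
time: 24.5
eef_pos: [0.5185, 0.1781, 0.1663]
tool_rot: [[-0.965, 0.261, 0.0], [0.261, 0.965, 0.0], [-0.0, 0.0, -1.0]]
wrist_force: [-0.5, -0.1, -0.4]
finger_gap: -0.0
gripper_force: 0.0
```

```bash
python3 - <<'E'
from h import *
t=cam("top"); st=monitor.read_state(); print(st["eef_pos"],st["finger_gap"])
a=np.radians(-15.35);R=np.array([[np.cos(a),-np.sin(a)],[np.sin(a),np.cos(a)]])
k=[proj(t,[[*(np.array([.5188,-.0638])+R@w),.096]])[0] for w in((.037,.0222),(.037,-.0222),(-.037,-.0222),(-.037,.0222))]
print(wells(t,k,.096)); np.save("pics/t5.npy",t,allow_pickle=True)
g=cv2.cvtColor(t["img"],cv2.COLOR_BGR2GRAY); k=np.array(k); a0=k.min(0).astype(int)-4; b0=k.max(0).astype(int)+5
print(g[a0[1]:b0[1]:2,a0[0]:b0[0]])
# black pad
m=((g<32)).astype(np.uint8); m[:,:400]=0; m[:,455:]=0; m[:225]=0; m[305:]=0
ct,_=cv2.findContours(m,0,2); q=max(ct,key=cv2.contourArea); r=cv2.minAreaRect(q); print(r,onz(t,[r[0]],.132))
E
```

```text
[0.51862886 0.17675992 0.16621504] 0.0002622706869989471
(array([ 0.51960033, -0.06372673]), np.float64(164.53161143017593), np.float64(74.53113702629199), np.float64(0.07410002056773667), np.float64(0.04434296354629458))
[[178 178 161 110 106 155 141 115  72 113 174 181 176 164 158 158 156 161
  161 162 169 173 156 158 173 170 164 166 171 177 178 174 176 175 175 177]
 [178 164 143 171 157 162 157  77  68 136 176 158 140 134 154 171 177 177
  176 176 172 157 153 165 162 148 150 170 175 170 167 161 151 155 162 164]
 [177 161 146 178 181 170 121  58 112 176 161 108 106 107 109 147 176 151
  127 121 134 159 178 181 179 176 175 178 167 156 156 165 123 120 128 133]
 [156 119 178 178 178 155  80  71 138 182 169 137 130 126 136 159 165 128
  106 106 103 125 163 156 122 104 106 134 168 177 179 169 167 177 180 171]
 [164 142 178 179 164 109  58 113 177 179 160 155 157 169 179 179 178 164
  141 137 141 163 179 144 109 104 101 110 155 157 121 104 102 121 160 176]
 [142 175 180 180 153  75  80 138 174 142 109 108 107 130 166 171 153 142
  145 160 173 179 178 174 157 147 150 169 179 149 116 104 1
[... 1992 characters left out ...]
19 106 106 106 136 168 163 127 108
  117 143 170 181 181 177 167 160 165 178 171 166 158 171 178 175 175 176]
 [134 144 157 172 177 178 179 180 177 147 112 113 138 169 176 142 103 107
  105 111 156 163 127 109 106 117 166 178 159 171 175 175 176 176 176 176]
 [178 172 165 158 149 142 151 150 141 144 161 173 179 178 178 166 151 148
  156 170 180 152 119 105 101 107 150 168 165 158 171 177 173 173 176 176]
 [155 173 176 175 176 177 179 178 178 174 163 155 155 146 128 126 132 151
  168 176 176 175 174 165 166 168 177 160 172 170 173 175 178 175 177 176]]
((431.0282897949219, 284.65093994140625), (18.54367446899414, 15.796462059020996), 15.945395469665527) [[ 0.441991   -0.19183431  0.132     ]]
```

The flat plate is stacked within 0.8 mm and square. Before pressing I'll calibrate the closed-tip height by touching the bare table gently.

Request:
drive_tool(plan=[[1, 0, 0, -0.1, 0], [1, 0, 0, -0.2, 0], [1, 0, 0, -0.2, 0], [1, 0, 0, -0.2, 0], [1, 0, 0, -0.1, 0], [1, 0, 0, -0.06, 0], [1, 0, 0, -0.03, 0], [1, 0, 0, 0, 0]])

```text
time: 25.55
eef_pos: [0.5192, 0.1758, -0.0116]
tool_rot: [[-0.964, 0.265, 0.001], [0.265, 0.964, 0.0], [-0.001, 0.0, -1.0]]
wrist_force: [-0.5, 0.4, -0.9]
finger_gap: 0.0002
gripper_force: 0.0
```

Request:
drive_tool(plan=[[1, 0, 0, -0.01, 0], [1, 0, 0, -0.005, 0], [1, 0, 0, -0.005, 0], [1, 0, 0, 0, 0], [1, 0, 0, 0, 0], [1, 0, 0, 0, 0], [1, 0, 0, 0, 0], [1, 0, 0, 0, 0]])

```text
time: 26.55
eef_pos: [0.5188, 0.1761, -0.016]
tool_rot: [[-0.964, 0.265, -0.0], [0.265, 0.964, -0.0], [0.0, -0.0, -1.0]]
wrist_force: [-0.3, -0.0, -0.0]
finger_gap: -0.0001
gripper_force: 0.0
```

Request:
drive_tool(plan=[[1, 0, 0, -0.005, 0], [1, 0, 0, -0.005, 0], [1, 0, 0, -0.005, 0], [1, 0, 0, 0, 0], [1, 0, 0, 0, 0], [1, 0, 0, 0, 0], [1, 0, 0, 0, 0], [1, 0, 0, 0, 0]])

```text
time: 27.55
eef_pos: [0.5188, 0.1761, -0.019]
tool_rot: [[-0.964, 0.264, 0.0], [0.264, 0.964, -0.0], [-0.0, 0.0, -1.0]]
wrist_force: [0.2, -0.8, -0.7]
finger_gap: 0.0
gripper_force: 0.0
```

Request:
drive_tool(plan=[[1, 0, 0, -0.005, 0], [1, 0, 0, -0.005, 0], [1, 0, 0, 0, 0], [1, 0, 0, 0, 0], [1, 0, 0, 0, 0], [1, 0, 0, 0, 0], [1, 0, 0, 0, 0], [1, 0, 0, 0, 0]])

```text
time: 28.55
eef_pos: [0.5188, 0.1761, -0.021]
tool_rot: [[-0.964, 0.265, 0.0], [0.265, 0.964, -0.0], [-0.0, 0.0, -1.0]]
wrist_force: [0.3, 0.3, -0.6]
finger_gap: 0.0003
gripper_force: 0.0
```

Request:
drive_tool(plan=[[1, 0, 0, -0.005, 0], [1, 0, 0, -0.005, 0], [1, 0, 0, 0, 0], [1, 0, 0, 0, 0], [1, 0, 0, 0, 0], [1, 0, 0, 0, 0], [1, 0, 0, 0, 0], [1, 0, 0, 0, 0]])

```text
time: 29.55
eef_pos: [0.5189, 0.1761, -0.0222]
tool_rot: [[-0.964, 0.264, -0.0], [0.264, 0.964, -0.0], [0.0, -0.0, -1.0]]
wrist_force: [-2.7, -0.1, 7.5]
finger_gap: 0.0001
gripper_force: 4.1
```

Request:
drive_tool(plan=[[1, 0, 0, 0.1, 0], [1, 0, 0, 0.2, 0], [1, 0, 0, 0.2, 0], [1, 0, 0, 0.2, 0], [1, 0, 0, 0.2, 0], [1, 0, -0.04, 0.04, 0], [1, -0.03, -0.1, 0, 0], [1, -0.05, -0.2, 0, 0]])

```text
time: 30.55
eef_pos: [0.501, 0.1072, 0.163]
tool_rot: [[-0.965, 0.263, -0.003], [0.263, 0.965, -0.0], [0.003, -0.001, -1.0]]
wrist_force: [-1.1, -0.5, -0.3]
finger_gap: 0.0
gripper_force: 0.0
```

Request:
drive_tool(plan=[[1, -0.06, -0.25, 0, 0], [1, -0.06, -0.25, 0, 0], [1, -0.06, -0.25, 0, 0], [1, -0.06, -0.25, 0, 0], [1, -0.05, -0.25, 0, 0], [1, -0.03, -0.2, 0, 0], [1, -0.01, -0.05, 0, 0], [1, 0, 0, 0, 0]])

```text
time: 31.55
eef_pos: [0.4354, -0.1918, 0.1635]
tool_rot: [[-0.964, 0.267, -0.002], [0.267, 0.964, 0.002], [0.003, 0.001, -1.0]]
wrist_force: [-1.2, 0.3, -0.1]
finger_gap: -0.0002
gripper_force: 0.0
```

```bash
python3 - <<'E'
from h import *
st=monitor.read_state(); print(st["eef_pos"],st["wrist_force"],np.degrees(np.arctan2(st["tool_rot"][1,1],st["tool_rot"][0,1])),st["finger_gap"])
E
```

```text
[ 0.43540208 -0.19182178  0.16353437] [-1.20681586  0.27221749 -0.1475503 ] 74.54346848646334 -0.000164207993331391
```

Request:
drive_tool(plan=[[1, 0, 0, -0.05, 0], [1, 0, 0, -0.07, 0], [1, 0, 0, -0.07, 0], [1, 0, 0, -0.06, 0], [1, 0, 0, -0.05, 0], [1, 0, 0, -0.05, 0], [1, 0, 0, -0.04, 0], [1, 0, 0, -0.02, 0]])

```text
time: 32.55
eef_pos: [0.4361, -0.1918, 0.0826]
tool_rot: [[-0.964, 0.264, -0.002], [0.264, 0.964, 0.0], [0.002, -0.0, -1.0]]
wrist_force: [-3.9, 1.8, 7.8]
finger_gap: -0.0
gripper_force: 3.4
```

Request:
drive_tool(plan=[[1, 0, 0, -0.015, 0], [1, 0, 0, -0.01, 0], [1, 0, 0, -0.01, 0], [1, 0, 0, -0.01, 0], [1, 0, 0, 0, 0], [1, 0, 0, 0, 0], [1, 0, 0, 0, 0], [1, 0, 0, 0, 0]])

```text
time: 33.55
eef_pos: [0.436, -0.1917, 0.0739]
tool_rot: [[-0.964, 0.264, -0.002], [0.264, 0.964, 0.0], [0.002, -0.0, -1.0]]
wrist_force: [-5.0, 1.7, 7.7]
finger_gap: 0.0004
gripper_force: 3.8
```

Request:
drive_tool(plan=[[1, 0, 0, -0.005, 0], [1, 0, 0, -0.005, 0], [1, 0, 0, 0, 0], [1, 0, 0, 0, 0], [1, 0, 0, 0, 0], [1, 0, 0, 0, 0], [1, 0, 0, 0, 0], [1, 0, 0, 0, 0]])

```text
time: 34.55
eef_pos: [0.4358, -0.1917, 0.072]
tool_rot: [[-0.964, 0.264, -0.002], [0.264, 0.964, 0.001], [0.002, -0.0, -1.0]]
wrist_force: [-6.6, 1.4, 8.9]
finger_gap: -0.0002
gripper_force: 4.2
```

```bash
python3 - <<'E'
from h import *
st=monitor.read_state(); print(st["eef_pos"],st["wrist_force"])
t=cam("top"); s=cam("side"); a=np.radians(-15.35);R=np.array([[np.cos(a),-np.sin(a)],[np.sin(a),np.cos(a)]]); C=np.array([.503,-.122])
k=[proj(t,[[*(np.array([.5192,-.0637])+R@w),.096]])[0] for w in((.037,.0222),(.037,-.0222),(-.037,-.0222),(-.037,.0222))]
print("flat?",wells(t,k,.096))
# keepers: brightness change against the earlier top and side view at the swung-in fingers (30 mm in from post toward nest)
t0=np.load("pics/t5.npy",allow_pickle=True).item(); 
for n,c,c0 in(("top",t,t0),("side",s,np.load("pics/s3.npy",allow_pickle=True).item())):
  for x in(.068,-.068):
    P=lambda p:proj(c,[[*(C+R@np.array(p)),.109]])[0].round().astype(int)
    for nm,p in(("in",(x*.55,.06)),("outR",(x,.035)),("outL",(x,.085))):
        u,v=P(p); print(n,x,nm,c["img"][v-1:v+2,u-1:u+2].mean().round(),c0["img"][v-1:v+2,u-1:u+2].mean().round())
E
```

```text
[ 0.43584511 -0.19171331  0.07195651] [-6.64072035  1.41339826  8.85596452]
flat? (array([ 0.51961143, -0.06385315]), np.float64(164.9411730885622), np.float64(74.38492360358298), np.float64(0.07416042958067538), np.float64(0.044433438578221296))
top 0.068 in 154.0 144.0
top 0.068 outR 172.0 176.0
top 0.068 outL 172.0 156.0
top -0.068 in 153.0 143.0
top -0.068 outR 170.0 151.0
top -0.068 outL 170.0 178.0
side 0.068 in 132.0 86.0
side 0.068 outR 165.0 163.0
side 0.068 outL 114.0 113.0
side -0.068 in 108.0 84.0
side -0.068 outR 167.0 145.0
side -0.068 outL 79.0 79.0
```

The tip is at 94 mm (eef 0.0720 against a target of 0.0719), both keepers have swung in, and the pile hasn't moved. Handing in while holding.

```bash
python3 -c "
from plant import bot
print(bot.hand_in())"
```

```text
the job is handed in; nothing more can be done
None
```

I seated the deep plate, stacked the shallow plate squarely on it (within about 1 mm), released both, and handed the job in at about 35 s with the fingertips holding the paddle level with the cheeks' top edges; no verdict came back.

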